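# Close the dowel canister with its double lid, then lift off the dust cover alone

### The arm

A 7-joint arm with a two-finger parallel gripper is mounted at the origin on a cart in front of the work surface, level with it; the furniture and walls round the work are solid. World frame = base frame: x ahead of the robot, y to its left, z up, the work surface at z = 0. Lengths are in m, angles in rad, forces in N, time in s.
With the tool pointing down it reaches from about 0.35 to 0.775 m from the base axis. Payload 3.1 kg.
Tool frame: the origin (TCP) lies at the very end of the fingers, on their centre line; the grasp point (between the pads) lies 19 mm behind it; z points along the fingers, y is the line along which they close (so a half turn about z gives the same grasp; the last joint's range is limited). The gripper opens to 85 mm and grips with 20 to 120 N. Pads are 22 mm wide; open, the fingers measure 114 mm over their backs; the gripper's body (76 mm by 85 mm) begins 54 mm behind the grasp point. The pads swing forward as they close: fully open they stand 13 mm farther back than shut.
Start: joints at [1.131, 0.311, 0.014, 1.512, -0.004, 1.319, -0.027], TCP at [0.213, -0.507, 0.197] pointing down, gripper open.
Joint ranges: [-2.7, 2.7], [-0.3, 1.91], [-1.27, 1.3], [0.12, 2.57], [-1.44, 4.58], [0.2, 2.03], [-3.05, 3.05]. Speed limits (rad/s): [2.79, 2.79, 3.14, 3.14, 3.14, 3.14, 3.14].

### API

Orientations are given as a 3x3 rotation matrix whose columns are the frame's x, y, z axes.
In Python, from workcell import env gives the robot as it stands. The module is installed in compiled form; this text tells all that it offers.
- The arm moves only by the shell command python3 -m jog 'ROWS' [FORCE]. ROWS is JSON, a list of rows, each a list of 3 entries, a list of its own where there are three numbers: the opening, from 0 (shut) to 1 (fully open), then the shift along the tool's x, y, z in m, then the turn, a rotation vector about the tool's x, y, z in rad. A call has 1 to 20 rows; each row is the pose to reach, as a shift and turn from the pose commanded when the call began, along the tool's axes at that moment; what a row does not reach only later rows make up. A row lasts 1/8 s, in which the tool goes at most 62.5 mm and 10.7 degrees, less where a joint would pass 70% of its speed; a pose out of reach is approached as far as the arm can. A call with a gripper value outside its range is refused whole. The fingers move at their own pace and stop on an object; FORCE is the grip in N (left out, the last holds). Time passes only in rows, so rows that repeat a pose let the fingers close. It gives the time, the measured TCP pose, the force, the opening and the grip force at its end, in the units of the state.
- env.read_state(): the state, without advancing time (a new reading comes with each control period).
- env.get_image(name): name is "side" or "top" or "wrist"; returns a dict with "color" (480x640x3 uint8, red, green, blue), "camera_matrix" (3x3 intrinsics, pixels), "extrinsics" (4x4, takes a point from camera to world coordinates); the wrist camera has in their place "T_tool_cam" (4x4, takes a point from camera to tool coordinates, whose origin is the TCP and whose axes are the flange's). Camera axes: x right, y down, z forward; pixel columns grow to the right and rows downward; lengths in m; the calibration is good to about 2 mm. A picture is of the moment at which its call begins: read the wrist's pose just before it. There is no depth.
- env.finish_job(): hands the job in; it is judged then, once.
The state is a dict: "clock": time; "joints": joint angles; "qvel": joint speeds; "effort": joint torques, N m; "tool_pos": TCP position; "eef_rot": TCP orientation; "contact_force": force on the tool from outside, world axes, zero at the start; "torque": the same for the moment, N m; "finger_gap": opening from 0.0 (shut) to 1.0 (fully open); "grip_force": force on a finger pad.
Only numpy, scipy, OpenCV 4.12 (cv2) and the standard library are available. Lean on these libraries where they do the work, as an engineer would, in place of code of your own. Each camera call takes 0.05 s, during which the arm holds its last target. There are 200 camera calls.

### The job

Put the nested pair of lids on the wide open dowel canister: carry both together as one by the inner lid's wooden knob, lower them gently until the inner lid is fully seated, and let the knob go. Then take the outer lid by its collar and lift it alone about 10 cm straight up, leaving the inner lid seated and undisturbed so that its seat can be checked; the program finishes while still holding the outer lid level above the canister. Leave the other things on the worktop where they are.

Things in the scene. Friction and masses are not known exactly. Their poses are not given: they have to be found in the camera images.
- canister: the wide open canister, which the lids fit: upright round sheet-steel canister with dowels standing in it, 70 mm high, 90 mm outside and 86 mm inside diameter, on a foot 108 mm across and 4 mm high, screwed down. Origin: centre of its underside, z up; yaw means nothing. Canister, narrow canister and lids swap places from run to run.
- canister_rim (a point): centre of the wide canister's mouth, at rim height, 70 mm above its origin. When the inner lid is seated its disc lies on this rim, the plug inside with 2.5 mm play all round, and the inner lid's origin is 8 mm below this point.
- narrow_canister: a second open canister of the same make and height (70 mm), but 66 mm outside and 62 mm inside diameter, foot 84 mm; the lids do not fit it. Screwed down. Origin: centre of its underside.
- inner_lid: inner lid, round, 0.2 to 0.3 kg: a chamfered plug (81 mm diameter, 8 mm high), on it a steel disc (97 mm diameter, 3 mm thick) and a central upright wooden knob. Origin: centre of the plug's underside, z up. At the start it stands on its plug on the worktop, under the outer lid, only the knob showing.
- knob_top (a point): centre of the top of the inner lid's knob, 60 mm above the inner lid's origin. The knob is 20 mm in diameter and shows for 24 mm above the outer lid's collar; lifting by it carries both lids.
- outer_lid: outer lid (dust cover), round, aluminium, 0.13 to 0.19 kg: a skirt (106 mm outside, 101 mm inside diameter), a flat top 10 to 13 mm above the origin, and a central collar on it. Origin: centre of the skirt's lower edge, z up. It lies loosely with its flat top on the inner lid's disc, its origin 1 mm above the inner lid's; the skirt has 2 mm play round the disc.
- collar_top (a point): centre of the top of the outer lid's collar, 35 mm above the outer lid's origin. The collar is a tube 46 mm outside and 37 mm inside diameter, 22 mm high; the knob stands in it with 8.5 mm play. Gripped by the outside of the collar, with the knob between the fingers, the outer lid comes up alone.
- tape_measure: yellow tape measure, 37x103x64 mm. A bystander, loose; leave it alone. Origin: centre of its underside.
- offcut_2: wooden offcut lying flat, 50x160x18 mm. A bystander, loose; leave it alone. Origin: centre of its underside.
- hinge_boring_bit: steel hinge-boring bit standing upright, 35x34x57 mm. A bystander, loose; leave it alone. Origin: centre of its underside.
- spanner: steel spanner lying flat, 27x167x7 mm. A bystander, loose; leave it alone. Origin: centre of its underside.

How it is judged:
On the way, in this order (a step that is already met when the one before it is completed fails the run):
1. both lids, nested, sit on the wide canister with the inner lid fully seated, and the gripper has let go of them (horizontal distance between inner_lid and canister below 0.005 m and z of inner_lid in the frame of canister between 0.059 and 0.0645 m and angle between inner_lid's own z axis and vertical below 0.05 rad and z of outer_lid in the frame of inner_lid below 0.005 m and angle between outer_lid's own z axis and vertical below 0.07 rad and contact force between the fingers and inner_lid below 0.2 N and contact force between the fingers and outer_lid below 0.2 N), for 0.2 s.
2. the outer lid is held well above the seated inner lid (horizontal distance between inner_lid and canister below 0.005 m and z of inner_lid in the frame of canister between 0.059 and 0.0645 m and angle between inner_lid's own z axis and vertical below 0.05 rad and z of outer_lid in the frame of inner_lid above 0.07 m and horizontal distance between outer_lid and canister below 0.05 m and contact force between the fingers and outer_lid above 1 N), for 0.2 s.
At the end, for the whole second after the job is handed in: Inner lid seated on the wide canister (within 5 mm of its axis, origin 59 to 64.5 mm above the canister's, tilt under 0.05 rad), untouched, at rest. Outer lid still, held by the fingers (over 1 N), origin 70 mm or more above the inner lid's, tilt under 0.25 rad, within 50 mm of the axis (all of step 2 and angle between outer_lid's own z axis and vertical below 0.25 rad and linear speed of outer_lid below 0.03 m/s and linear speed of inner_lid below 0.02 m/s and contact force between each of the fingers, outer_lid and inner_lid below 0.2 N and contact force between outer_lid and canister below 0.2 N); the arm keeps its last pose, push and grip.
It fails at once if the outer lid is parted from the inner lid (more than 15 mm) while the inner lid is not seated level on the wide canister, or the inner lid is pulled along or tipped as the outer lid comes off (distance between outer_lid and inner_lid above 0.015 m and not (horizontal distance between inner_lid and canister below 0.005 m and z of inner_lid in the frame of canister between 0.059 and 0.0645 m and angle between inner_lid's own z axis and vertical below 0.05 rad)).
It fails at once if the lids are dropped: the inner lid moves faster than 0.4 m/s with no finger on it (linear speed of inner_lid above 0.4 m/s and contact force between the fingers and inner_lid below 0.2 N).
It fails at once if the lids are rammed onto the canister (over 60 N) (contact force between inner_lid and canister above 60 N).
It fails at once if a bystander is moved by more than 25 mm (distance of any of tape_measure, offcut_2, hinge_boring_bit, spanner from where it was at the start of the episode above 0.025 m).
It also fails if it takes over 45 s, if anything falls off the work surface, if the arm or the gripper's body presses on something with over 40 N, if the wrist force passes 120 N, or if a joint passes its speed limit or range.

## Working session

There is one attempt and no reset: what is moved stays moved. The work goes in short steps, Python scripts to look and compute and a shell command to move; the robot and the scene stay as the last step left them, time stands still between calls to the robot, and variables do not carry over. Pictures are saved under pics/ and viewed, at most 13 in all, crops included, and the job is handed in when it is done.

```bash
mkdir -p pics; cat > h.py <<'E'
import numpy as np, cv2
from workcell import env
def grab(n,f=None):
    s=env.read_state(); d=env.get_image(n)
    if f: cv2.imwrite('pics/'+f,cv2.cvtColor(d['color'],cv2.COLOR_RGB2BGR))
    if n=='wrist':
        T=np.eye(4);T[:3,:3]=np.array(s['eef_rot']);T[:3,3]=s['tool_pos'];E=T@np.array(d['T_tool_cam'])
    else: E=np.array(d['extrinsics'])
    return d['color'],np.array(d['camera_matrix']),E
def ray(K,E,u,v):
    return E[:3,3],E[:3,:3]@np.linalg.inv(K)@np.array([u,v,1.])
def plane(K,E,u,v,z):
    o,d=ray(K,E,u,v); return o+d*(z-o[2])/d[2]
def tri(rs):
    A=np.zeros((3,3));b=np.zeros(3)
    for o,d in rs:
        d=d/np.linalg.norm(d);P=np.eye(3)-np.outer(d,d);A+=P;b+=P@o
    p=np.linalg.solve(A,b); return p,[np.linalg.norm(np.cross(p-o,d/np.linalg.norm(d))) for o,d in rs]
E
python3 - <<'E'
from h import *
for n in('top','side','wrist'):
    c,K,E=grab(n,n+'0.png'); print(n,K.round(1).tolist(),E.round(3).tolist())
s=env.read_state();print(s['clock'],s['tool_pos'],s['eef_rot'],s['contact_force'])
E
```

```text
top [[535.2, 0.0, 315.1], [0.0, 535.2, 230.1], [0.0, 0.0, 1.0]] [[-0.012, -0.985, 0.172, 0.362], [-1.0, 0.01, -0.012, -0.127], [0.01, -0.172, -0.985, 1.094], [0.0, 0.0, 0.0, 1.0]]
side [[619.4, 0.0, 315.8], [0.0, 619.4, 238.4], [0.0, 0.0, 1.0]] [[0.974, -0.087, 0.211, 0.315], [-0.227, -0.437, 0.87, -1.116], [0.017, -0.895, -0.445, 0.562], [0.0, 0.0, 0.0, 1.0]]
wrist [[376.2, 0.0, 322.4], [0.0, 376.2, 241.4], [0.0, 0.0, 1.0]] [[0.388, -0.873, -0.295, 0.29], [-0.922, -0.368, -0.122, -0.475], [-0.002, 0.319, -0.948, 0.372], [0.0, 0.0, 0.0, 1.0]]
0.15 [ 0.21283513 -0.50647018  0.19565131] [[ 9.21885723e-01  3.87461053e-01 -8.03860047e-04]
 [ 3.87461877e-01 -9.21884188e-01  1.68461995e-03]
 [-8.83412486e-05 -1.86449220e-03 -9.99998258e-01]] [-0.87027721  0.02004431  0.63831409]
```

View pics/top0.png

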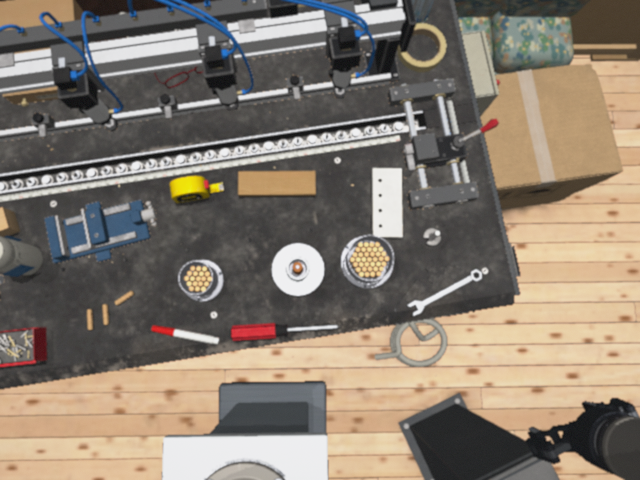

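View pics/side0.png

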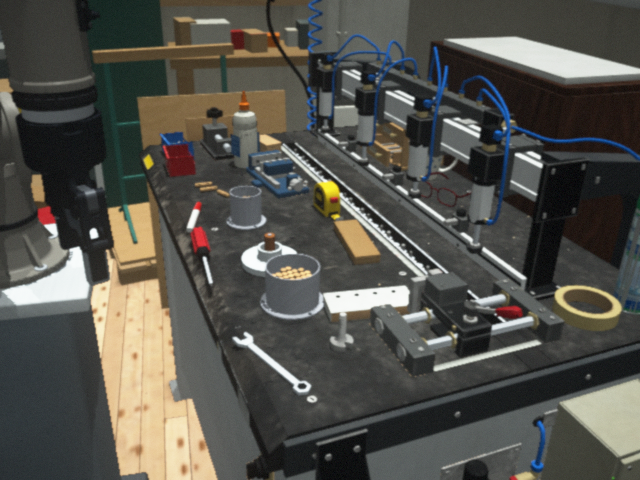

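Top view: lids at (298,269) with the knob in the centre, wide canister at (369,260), narrow one at (201,280), and bystanders clear of the path. Side view: knob top about (269,235), wide canister's mouth about (293,268).

```bash
python3 - <<'E'
from h import *
R={}
for n,box in(('top',(285,255,312,282)),('side',(258,228,282,256))):
    c,K,E=grab(n); x0,y0,x1,y1=box
    a=c[y0:y1,x0:x1].astype(int); m=(a[...,0]-a[...,2]>30)
    ys,xs=np.nonzero(m); print(n,m.sum(),xs.mean()+x0,ys.mean()+y0,ys.min()+y0,ys.max()+y0)
    R[n]=(K,E,xs.mean()+x0,ys.mean()+y0,ys.min()+y0)
K,E,u,v,_=R['top']; K2,E2,u2,v2,vm=R['side']
print(tri([ray(K,E,u,v),ray(K2,E2,u2,vm+3)]), plane(K,E,u,v,.055),plane(K,E,298,269,.013))
print(tri([ray(K,E,369,260),ray(K2,E2,293,268)]),plane(K,E,369,260,.07))
c,K,E=grab('top'); 
cv2.imwrite('pics/crop1.png',cv2.cvtColor(cv2.resize(c[220:310,160:440],None,fx=2.8,fy=2.8),cv2.COLOR_RGB2BGR))
E
```

```text
top 84 297.20238095238096 267.01190476190476 262 272
side 136 269.68382352941177 239.90441176470588 232 249
(array([ 0.47143283, -0.10452375,  0.05969228]), [np.float64(0.0012880900174625086), np.float64(0.0012880900174626884)]) [ 0.47063662 -0.10428926  0.055     ] [ 0.47098548 -0.1049525   0.013     ]
(array([ 0.48514824, -0.24398149,  0.06487895]), [np.float64(0.0034037202470113474), np.float64(0.003403720247011398)]) [ 0.48115028 -0.24293641  0.07      ]
```

```bash
python3 -m jog '[[1,[0.04,-0.02,-0.03],[0,0,0]],[1,[0.08,-0.04,-0.055],[0,0,0]],[1,[0.12,-0.06,-0.055],[0,0,0]],[1,[0.16,-0.08,-0.055],[0,0,0]],[1,[0.20,-0.10,-0.055],[0,0,0]],[1,[0.24,-0.12,-0.055],[0,0,0]],[1,[0.28,-0.14,-0.055],[0,0,0]],[1,[0.32,-0.16,-0.055],[0,0,0]],[1,[0.36,-0.18,-0.055],[0,0,0]],[1,[0.40,-0.20,-0.055],[0,0,0]],[1,[0.416,-0.206,-0.055],[0,0,0]],[1,[0.416,-0.206,-0.055],[0,0,0]],[1,[0.416,-0.206,-0.055],[0,0,0]],[1,[0.416,-0.206,-0.055],[0,0,0]]]'
python3 - <<'E'
from h import *
c,K,E=grab('wrist','w1.png');s=env.read_state();print(s['tool_pos'],np.abs(s['qvel']).max())
for p in((.471,-.104,.06),(.482,-.243,.07)):
    q=np.linalg.inv(E)@np.array([*p,1]);q=K@q[:3];print(q[:2]/q[2])
np.savez('w1.npz',c=c,K=K,E=E)
E
```

```text
clock: 2.05
tool_pos: [0.5158, -0.1581, 0.2516]
eef_rot: [[0.923, 0.384, -0.0], [0.384, -0.923, -0.001], [-0.001, 0.001, -1.0]]
contact_force: [0.5, 0.8, 0.3]
finger_gap: 1.001
grip_force: 0.0
[ 0.51595184 -0.15775242  0.25162892] 0.0072660185074955265
[255.30741044 222.2036556 ]
[385.06196966 265.41955072]
```

View pics/w1.png

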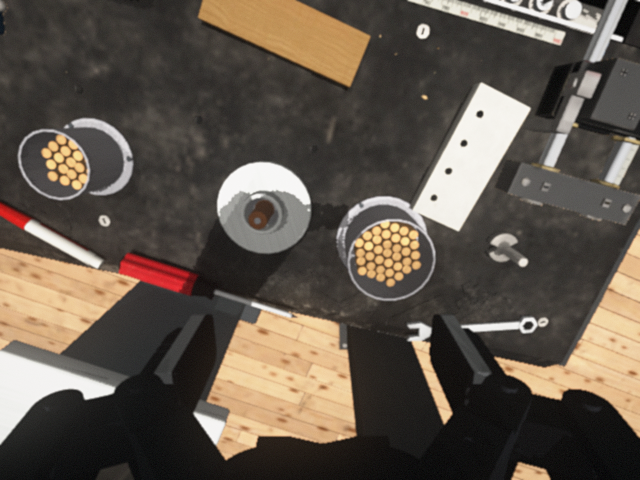

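Wrist view: lid disc about (265,207) with the knob top near (257,221), wide canister rim ellipse about (392,258), narrow canister far left at (55,163). I'll zoom to pick rim and knob edges.

```bash
python3 - <<'E'
from h import *
c=np.load('w1.npz')['c']; t,K,E=grab('top'); np.savez('t1.npz',c=t,K=K,E=E)
f=lambda a,k:cv2.resize(a,(400,300),interpolation=cv2.INTER_CUBIC)
m=np.vstack([np.hstack([f(c[190:310,320:480],2.5),f(c[180:240,220:300],5)]),np.hstack([f(t[230:290,330:410],5),f(t[240:300,258:338],5)])])
cv2.imwrite('pics/z1.png',cv2.cvtColor(m,cv2.COLOR_RGB2BGR))
E
```

```text
(no output)
```

View pics/z1.png

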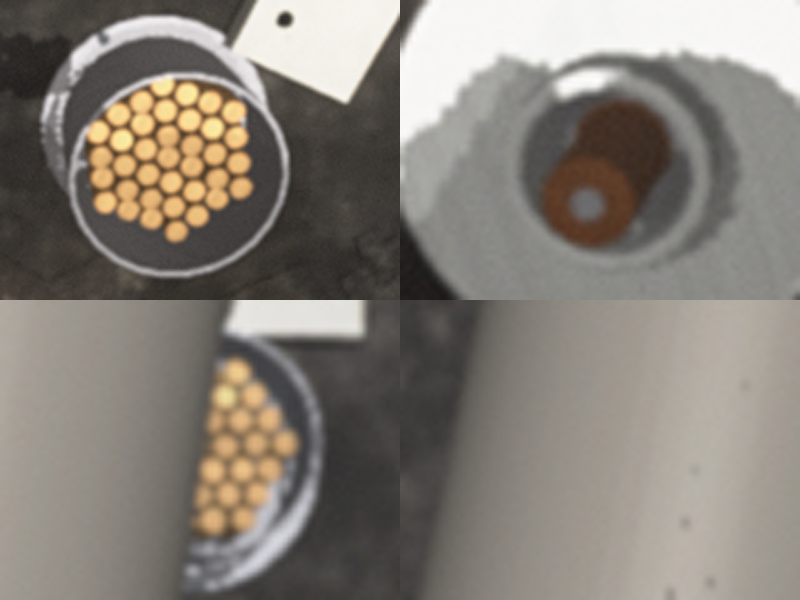

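Canister rim in w1: centre ≈ (392,259.6); knob top ≈ (257.5,221). The arm hides the lids in the top view, so the second view will be a second wrist pose.

```bash
python3 - <<'E'
from h import *
d=np.load('w1.npz');K,E=d['K'],d['E']
k=plane(K,E,257.5,221,.06);r=plane(K,E,392,259.6,.07);print(k,r)
s=env.read_state();R=np.array(s['eef_rot']);print(R.T@(np.r_[k[:2],.16]-s['tool_pos']))
E
```

```text
[ 0.47305237 -0.10563278  0.06      ] [ 0.4905181  -0.24676552  0.07      ]
[-0.01980748 -0.06436987  0.09160031]
```

```bash
python3 -m jog '[[1,[-0.007,-0.022,0.03],[0,0,0]],[1,[-0.014,-0.044,0.06],[0,0,0]],[1,[-0.02,-0.064,0.09],[0,0,0]],[1,[-0.02,-0.064,0.09],[0,0,0]],[1,[-0.02,-0.064,0.09],[0,0,0]],[1,[-0.02,-0.064,0.09],[0,0,0]]]'
python3 - <<'E'
from h import *
c,K,E=grab('wrist');np.savez('w2.npz',c=c,K=K,E=E)
cv2.imwrite('pics/w2.png',cv2.cvtColor(c,cv2.COLOR_RGB2BGR))
E
```

```text
clock: 2.9
tool_pos: [0.4756, -0.1061, 0.1632]
eef_rot: [[0.923, 0.386, 0.004], [0.386, -0.923, -0.001], [0.003, 0.003, -1.0]]
contact_force: [-0.1, -0.5, 0.7]
finger_gap: 0.998
grip_force: 0.0
```

View pics/w2.png

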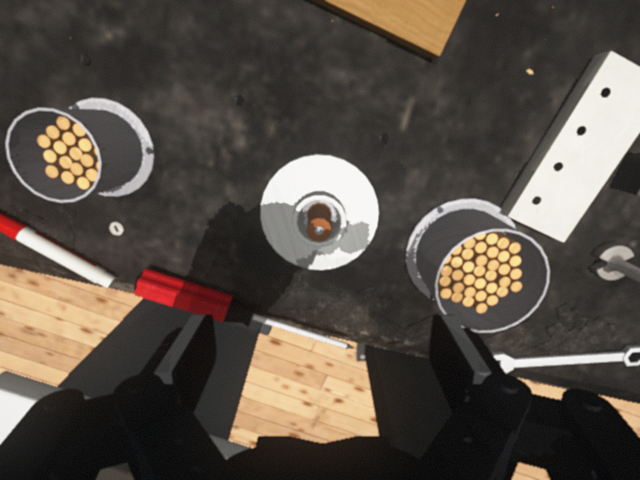

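W2: knob top about (319,230) on the lid at (320,212); wide rim ellipse about (494,280). Now sub-pixel fits and two-view triangulation.

```bash
cat >> h.py <<'E'
def rim(c,u,v,a,b):
    g=cv2.cvtColor(c,cv2.COLOR_RGB2GRAY).astype(np.float32);P=[]
    for t in np.linspace(0,2*np.pi,120,endpoint=False):
        k=np.arange(.86,1.14,.005);x=u+k*a*np.cos(t);y=v+k*b*np.sin(t)
        p=cv2.remap(g,x.astype(np.float32)[None],y.astype(np.float32)[None],1)[0]
        i=p.argmax()
        if p[i]>120:P.append((x[i],y[i]))
    P=np.array(P,np.float32)
    for _ in range(4):
        e=cv2.fitEllipseDirect(P);(cx,cy),(w,h),an=e;q=np.deg2rad(an);d=P-[cx,cy]
        r=np.hypot((d@[np.cos(q),np.sin(q)])/(w/2),(d@[-np.sin(q),np.cos(q)])/(h/2));P=P[np.abs(r-1)<max(.02,np.median(abs(r-1))*2)]
    return e,len(P)
def knob(c,u,v,s):
    a=c[v-s:v+s,u-s:u+s].astype(int);m=((a[...,0]-a[...,2]>35)&(a[...,0]>85)).astype(np.uint8)
    n,l,st,ce=cv2.connectedComponentsWithStats(m);i=1+st[1:,4].argmax()
    x,y,w,h,A=st[i];return (x+u-s+(w-1)/2,y+v-s+(h-1)/2),w,h,A
E
python3 - <<'E'
from h import *
rr=[];kk=[]
for f,r0,k0 in(('w1',(392,259.6,44,40),(257,221)),('w2',(494,280,56,51),(319,230))):
    d=np.load(f+'.npz');c,K,E=d['c'],d['K'],d['E']
    e=rim(c,*r0);k=knob(c,*k0,16);print(e,k)
    rr.append(ray(K,E,*e[0][0]));kk.append(ray(K,E,*k[0]));print(plane(K,E,*e[0][0],.07),plane(K,E,*k[0],.06))
print(tri(rr),tri(kk))
s=env.read_state();print(s['tool_pos'],np.round(s['eef_rot'],4).tolist())
E
```

```text
(((391.34246826171875, 259.6311950683594), (77.84111785888672, 86.45931243896484), 67.71864318847656), 80) ((np.float64(257.0), np.float64(220.0)), np.int32(17), np.int32(17), np.int32(164))
[ 0.49022895 -0.2461598   0.07      ] [ 0.4738498  -0.10481426  0.06      ]
(((492.2566223144531, 280.46978759765625), (96.73365783691406, 115.44993591308594), 61.85347366333008), 73) ((np.float64(319.0), np.float64(228.5)), np.int32(25), np.int32(24), np.int32(379))
[ 0.49059573 -0.24556387  0.07      ] [ 0.47464087 -0.10473607  0.06      ]
(array([ 0.4900373 , -0.24658448,  0.06852768]), [np.float64(0.00022532330848351454), np.float64(0.00022532330848333267)]) (array([ 0.47447208, -0.10476565,  0.06074984]), [np.float64(0.0003750937464913393), np.float64(0.0003750937464913862)])
[ 0.47525781 -0.10585975  0.16295736] [[0.9224, 0.3861, 0.0033], [0.3861, -0.9224, -0.0009], [0.0027, 0.0021, -1.0]]
```

```bash
python3 -m jog '[[0.6,[0,-0.001,0.03],[0,0,0]],[0.6,[0,-0.001,0.06],[0,0,0]],[0.6,[0,-0.001,0.09],[0,0,0]],[0.6,[0,-0.001,0.11],[0,0,0]],[0.6,[0,-0.001,0.118],[0,0,0]],[0.6,[0,-0.001,0.118],[0,0,0]],[0.6,[0,-0.001,0.118],[0,0,0]],[0.6,[0,-0.001,0.118],[0,0,0]]]' 30; python3 -c "
from h import *
s=env.read_state();print(s['tool_pos'],np.round(s['eef_rot'],4).tolist())"
```

```text
clock: 3.95
tool_pos: [0.4741, -0.104, 0.0444]
eef_rot: [[0.922, 0.387, 0.002], [0.387, -0.922, -0.001], [0.002, 0.001, -1.0]]
contact_force: [1.1, 0.4, -0.8]
finger_gap: 0.6
grip_force: 0.0
[ 0.47407227 -0.10401385  0.04443913] [[0.9219, 0.3874, 0.002], [0.3874, -0.9219, -0.0006], [0.0016, 0.0013, -1.0]]
```

```bash
python3 -m jog '[[0.6,[0,0,0.005],[0,0,0]],[0.4,[0,0,0.005],[0,0,0]],[0.2,[0,0,0.005],[0,0,0]],[0,[0,0,0.005],[0,0,0]],[0,[0,0,0.005],[0,0,0]],[0,[0,0,0.005],[0,0,0]],[0,[0,0,0.005],[0,0,0]],[0,[0,0,0.005],[0,0,0]]]' 60
```

```text
clock: 4.95
tool_pos: [0.4732, -0.1038, 0.0385]
eef_rot: [[0.922, 0.387, 0.0], [0.387, -0.922, -0.0], [0.0, 0.0, -1.0]]
contact_force: [0.2, 1.1, -0.4]
finger_gap: -0.003
grip_force: 0.0
```

```bash
python3 - <<'E'
from h import *
c,K,E=grab('wrist','w3.png');s,K2,E2=grab('side')
m=np.hstack([cv2.resize(c[160:360,200:440],(400,333)),cv2.resize(s[200:300,210:330],(400,333))])
cv2.imwrite('pics/z3.png',cv2.cvtColor(m,cv2.COLOR_RGB2BGR))
E
```

```text
(no output)
```

View pics/z3.png

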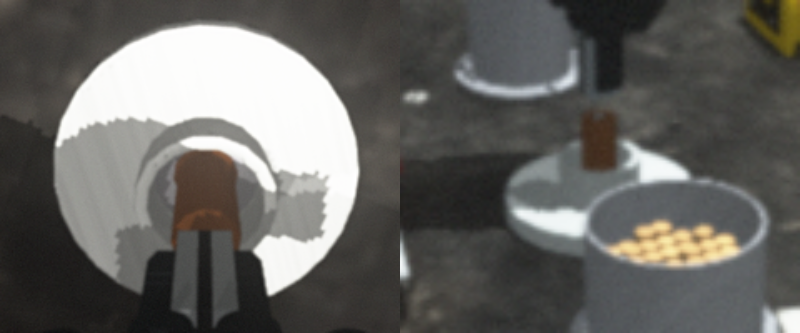

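Fingers shut on nothing: in both halves the tips sit just above the knob top (wrist px ≈ (323,298), side px ≈ (270,228)). I'll triangulate the tips.

```bash
python3 - <<'E'
from h import *
c,K,E=grab('wrist');s,K2,E2=grab('side')
print(tri([ray(K,E,323,298),ray(K2,E2,270,228)]))
st=env.read_state()
for P,(k,e) in(('w',(K,E)),('s',(K2,E2))):
    for p in(st['tool_pos'],np.array([.4744,-.1048,.06])):
        q=np.linalg.inv(e)@np.r_[p,1];q=k@q[:3];print(P,q[:2]/q[2])
print(st['tool_pos'],st['joints'],st['finger_gap'])
print(knob(s,270,240,16))
E
```

```text
(array([ 0.47758115, -0.10051745,  0.07013323]), [np.float64(0.003657746665223915), np.float64(0.0036577466652238043)])
w [320.93593293 284.58986883]
w [323.8644431  303.06340985]
s [270.03302397 245.12873391]
s [270.60762844 234.86796341]
[ 0.47314634 -0.10378242  0.03847346] [ 0.43092505  0.35440386 -0.30837977  1.89292366  0.13341223  0.91409377
 -1.11402999] 0.0015714102242925336Traceback (most recent call last):
  File "<stdin>", line 9, in <module>
  File "h.py", line 33, in knob
    n,l,st,ce=cv2.connectedComponentsWithStats(m);i=1+st[1:,4].argmax()
                                                      ~~~~~~~~~~~~~~~^^
ValueError: attempt to get argmax of an empty sequence
```

Knob is where measured, but the real tips end roughly 20–30 mm above the reported TCP. Test: open, go 16 mm lower, and close lightly. The gap will tell knob (≈0.24) from collar (≈0.54).

```bash
python3 -m jog '[[0.9,[0,0,0],[0,0,0]],[0.9,[0,0,0],[0,0,0]],[0.9,[0,0,0],[0,0,0]],[0.9,[0,0,0],[0,0,0]],[0.9,[0,0,0.005],[0,0,0]],[0.9,[0,0,0.01],[0,0,0]],[0.9,[0,0,0.016],[0,0,0]],[0.9,[0,0,0.016],[0,0,0]],[0.9,[0,0,0.016],[0,0,0]]]' 20
python3 -m jog '[[0.6,[0,0,0],[0,0,0]],[0.4,[0,0,0],[0,0,0]],[0.2,[0,0,0],[0,0,0]],[0,[0,0,0],[0,0,0]],[0,[0,0,0],[0,0,0]],[0,[0,0,0],[0,0,0]],[0,[0,0,0],[0,0,0]]]'
python3 - <<'E'
from h import *
c,K,E=grab('wrist','w4.png');s,K2,E2=grab('side')
m=np.hstack([cv2.resize(c[160:360,200:440],(400,333)),cv2.resize(s[200:300,210:330],(400,333))])
cv2.imwrite('pics/z4.png',cv2.cvtColor(m,cv2.COLOR_RGB2BGR))
E
```

```text
clock: 6.28
tool_pos: [0.4732, -0.1038, 0.0224]
eef_rot: [[0.922, 0.387, -0.0], [0.387, -0.922, 0.0], [-0.0, -0.0, -1.0]]
contact_force: [-0.7, -0.6, -0.2]
finger_gap: 0.902
grip_force: 0.0
clock: 7.15
tool_pos: [0.4734, -0.1041, 0.0227]
eef_rot: [[0.922, 0.387, 0.0], [0.387, -0.922, -0.001], [0.0, 0.001, -1.0]]
contact_force: [-0.3, -1.4, 2.0]
finger_gap: 0.203
grip_force: 19.7
```

View pics/z4.png

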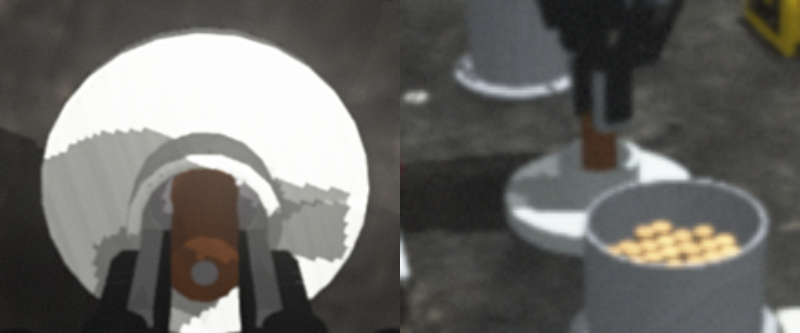

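The grip now holds the knob (gap 0.20, 19.7 N) with the tips near z≈0.05 (side px row ≈ 239). So true tips are ≈ 27 mm above the reported TCP. Regrip 7 mm lower for a fuller hold.

```bash
python3 -m jog '[[0.5,[0,0,0],[0,0,0]],[0.5,[0,0,0],[0,0,0]],[0.5,[0,0,0.003],[0,0,0]],[0.5,[0,0,0.007],[0,0,0]],[0.5,[0,0,0.007],[0,0,0]],[0.3,[0,0,0.007],[0,0,0]],[0.1,[0,0,0.007],[0,0,0]],[0,[0,0,0.007],[0,0,0]],[0,[0,0,0.007],[0,0,0]],[0,[0,0,0.007],[0,0,0]]]' 60
python3 -m jog '[[0,[0,0,-0.005],[0,0,0]],[0,[0,0,-0.01],[0,0,0]],[0,[0,0,-0.015],[0,0,0]],[0,[0,0,-0.02],[0,0,0]],[0,[0,0,-0.02],[0,0,0]],[0,[0,0,-0.02],[0,0,0]]]'
python3 - <<'E'
from h import *
s,K2,E2=grab('side');c,K,E=grab('wrist')
m=np.hstack([cv2.resize(c[160:360,200:440],(400,333)),cv2.resize(s[190:310,210:354],(400,333))])
cv2.imwrite('pics/z5.png',cv2.cvtColor(m,cv2.COLOR_RGB2BGR))
E
```

```text
clock: 8.5
tool_pos: [0.4734, -0.1041, 0.0157]
eef_rot: [[0.922, 0.387, 0.0], [0.387, -0.922, -0.0], [0.0, 0.001, -1.0]]
contact_force: [-0.4, -0.9, 3.3]
finger_gap: 0.197
grip_force: 58.7
clock: 9.25
tool_pos: [0.473, -0.1038, 0.0354]
eef_rot: [[0.922, 0.387, -0.0], [0.387, -0.922, -0.0], [-0.0, -0.0, -1.0]]
contact_force: [0.2, 0.7, -3.3]
finger_gap: 0.195
grip_force: 58.7
```

View pics/z5.png

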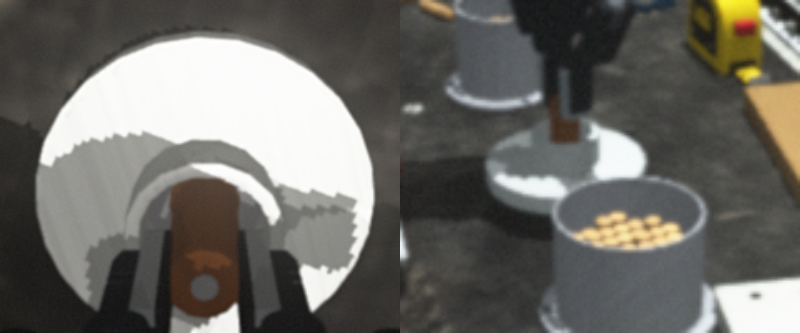

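Both lids lifted level together (−3.3 N); bystanders untouched. Raise, then re-measure knob and rim in the same wrist picture.

```bash
python3 -m jog '[[0,[0,0,-0.02],[0,0,0]],[0,[0,0,-0.04],[0,0,0]],[0,[0,0,-0.06],[0,0,0]],[0,[0,0,-0.08],[0,0,0]],[0,[0,0,-0.09],[0,0,0]],[0,[0,0,-0.09],[0,0,0]],[0,[0,0,-0.09],[0,0,0]],[0,[0,0,-0.09],[0,0,0]]]'
python3 - <<'E'
from h import *
c,K,E=grab('wrist','w6.png');s=env.read_state();np.savez('w6.npz',c=c,K=K,E=E)
q=np.linalg.inv(E)@np.array([.4903,-.2459,.07,1]);sc=376.2*.045/q[2];q=K@q[:3];q=q[:2]/q[2];print(q,sc)
e=rim(c,*q,sc,sc*.9);print(e,plane(K,E,*e[0][0],.07))
z=s['tool_pos'][2]-.0157+.06
a=c[270:360,290:356].astype(int);m=((a[...,0]-a[...,2]>35)).astype(np.uint8)
ys,xs=np.nonzero(m);print(xs.min()+290,xs.max()+290,ys.min()+270,ys.max()+270)
print(s['tool_pos'])
for v in (325,330,335,340):print(v,plane(K,E,323,v,z))
E
```

```text
clock: 10.35
tool_pos: [0.4724, -0.1037, 0.1245]
eef_rot: [[0.922, 0.387, -0.002], [0.387, -0.922, 0.0], [-0.002, -0.001, -1.0]]
contact_force: [-0.3, 0.8, -4.2]
finger_gap: 0.194
grip_force: 59.1
[522.69546434 301.8592316 ] 65.61454280523392
(((522.384521484375, 300.9193420410156), (107.79521942138672, 133.47564697265625), 62.87457275390625), 78) [ 0.49083232 -0.24531185  0.07      ]
304 341 271 349
[ 0.47252253 -0.103693    0.12467855]
325 [ 0.47568455 -0.10338792  0.16897855]
330 [ 0.47356343 -0.10428202  0.16897855]
335 [ 0.47142148 -0.1051849   0.16897855]
340 [ 0.46925837 -0.10609671  0.16897855]
```

View pics/w6.png

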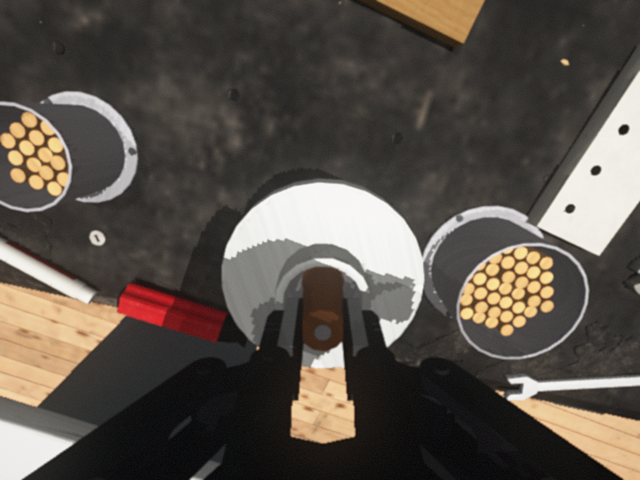

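W6: knob top centre ≈ (322,331), rim ellipse ≈ (522,301), both lids level. Move over the canister.

```bash
python3 -m jog '[[0,[-0.003,0.01,0],[0,0,0]],[0,[-0.008,0.03,0],[0,0,0]],[0,[-0.014,0.05,0],[0,0,0]],[0,[-0.02,0.07,0],[0,0,0]],[0,[-0.025,0.09,0],[0,0,0]],[0,[-0.031,0.11,0],[0,0,0]],[0,[-0.0355,0.126,0],[0,0,0]],[0,[-0.038,0.134,0],[0,0,0]],[0,[-0.0387,0.137,0],[0,0,0]],[0,[-0.0387,0.137,0],[0,0,0]],[0,[-0.0387,0.137,0],[0,0,0]],[0,[-0.0387,0.137,0],[0,0,0]]]'
python3 - <<'E'
from h import *
c,K,E=grab('wrist');s=env.read_state();print(s['tool_pos'],np.round(s['eef_rot'],4).tolist())
print(np.array(s['eef_rot']).T@(np.array([.4898,-.2450,.0777])-s['tool_pos']))
a=c[300:360,290:356].astype(int);ys,xs=np.nonzero(a[...,0]-a[...,2]>35);print(xs.min()+290,xs.max()+290,ys.max()+300)
E
```

```text
clock: 11.9
tool_pos: [0.4907, -0.2444, 0.1256]
eef_rot: [[0.921, 0.388, 0.0], [0.388, -0.921, 0.0], [0.0, -0.0, -1.0]]
contact_force: [1.3, -0.0, -3.2]
finger_gap: 0.192
grip_force: 59.1
[ 0.49062291 -0.24457036  0.12556757] [[0.9216, 0.3882, 0.0], [0.3882, -0.9216, 0.0001], [0.0, -0.0001, -1.0]]
[-9.27138710e-04  8.01873873e-05  4.78675213e-02]
304 341 348
```

```bash
python3 -m jog '[[0,[-0.001,0,0.01],[0,0,0]],[0,[-0.001,0,0.02],[0,0,0]],[0,[-0.001,0,0.03],[0,0,0]],[0,[-0.001,0,0.034],[0,0,0]],[0,[-0.001,0,0.036],[0,0,0]],[0,[-0.001,0,0.036],[0,0,0]],[0,[-0.001,0,0.036],[0,0,0]]]'
python3 -m jog '[[0,[0,0,0.001],[0,0,0]],[0,[0,0,0.002],[0,0,0]],[0,[0,0,0.003],[0,0,0]],[0,[0,0,0.004],[0,0,0]],[0,[0,0,0.005],[0,0,0]],[0,[0,0,0.006],[0,0,0]],[0,[0,0,0.007],[0,0,0]],[0,[0,0,0.007],[0,0,0]]]'
```

```text
clock: 12.82
tool_pos: [0.49, -0.2456, 0.0899]
eef_rot: [[0.922, 0.387, 0.001], [0.387, -0.922, -0.0], [0.001, 0.001, -1.0]]
contact_force: [0.2, 0.3, -4.0]
finger_gap: 0.194
grip_force: 59.1
clock: 13.82
tool_pos: [0.4896, -0.2455, 0.0824]
eef_rot: [[0.922, 0.387, -0.0], [0.387, -0.922, 0.0], [-0.0, -0.0, -1.0]]
contact_force: [-0.2, -0.5, -3.5]
finger_gap: 0.193
grip_force: 59.1
```

The plug is 3 mm inside the mouth with no contact. Continue gently.

```bash
python3 -m jog '[[0,[0,0,0.001],[0,0,0]],[0,[0,0,0.002],[0,0,0]],[0,[0,0,0.003],[0,0,0]],[0,[0,0,0.004],[0,0,0]],[0,[0,0,0.004],[0,0,0]]]'
python3 -m jog '[[0,[0,0,0.0005],[0,0,0]],[0,[0,0,0.001],[0,0,0]],[0,[0,0,0.001],[0,0,0]]]'
```

```text
clock: 14.45
tool_pos: [0.4895, -0.2454, 0.0784]
eef_rot: [[0.922, 0.387, -0.0], [0.387, -0.922, 0.0], [-0.0, -0.0, -1.0]]
contact_force: [0.7, 0.5, -4.7]
finger_gap: 0.198
grip_force: 59.1
clock: 14.82
tool_pos: [0.4897, -0.2455, 0.0778]
eef_rot: [[0.922, 0.387, 0.0], [0.387, -0.922, -0.0], [0.0, 0.0, -1.0]]
contact_force: [-0.1, 0.8, -1.0]
finger_gap: 0.194
grip_force: 59.3
```

```bash
python3 -m jog '[[0,[0,0,0.0005],[0,0,0]],[0,[0,0,0.0005],[0,0,0]],[0,[0,0,0.0005],[0,0,0]]]'
python3 -m jog '[[0.25,[0,0,0],[0,0,0]],[0.3,[0,0,0],[0,0,0]],[0.4,[0,0,0],[0,0,0]],[0.45,[0,0,0],[0,0,0]],[0.45,[0,0,-0.01],[0,0,0]],[0.6,[0,0,-0.03],[0,0,0]],[0.9,[0,0,-0.05],[0,0,0]],[0.9,[0,0,-0.05],[0,0,0]],[0.9,[0,0,-0.05],[0,0,0]],[0.9,[0,0,-0.05],[0,0,0]]]' 20
python3 - <<'E'
from h import *
c,K,E=grab('wrist','w7.png');np.savez('w7.npz',c=c,K=K,E=E)
s=env.read_state();print(s['tool_pos'])
q=np.linalg.inv(E)@np.array([.4903,-.2459,.122,1]);q=K@q[:3];print(q[:2]/q[2])
S,K2,E2=grab('side')
m=np.hstack([c[120:400,160:480],cv2.resize(S[180:348,200:392],(320,280))])
cv2.imwrite('pics/z7.png',cv2.cvtColor(m,cv2.COLOR_RGB2BGR))
E
```

```text
clock: 15.2
tool_pos: [0.4898, -0.2456, 0.0778]
eef_rot: [[0.922, 0.387, 0.0], [0.387, -0.922, -0.0], [0.0, 0.001, -1.0]]
contact_force: [-3.1, 1.0, 5.9]
finger_gap: 0.19
grip_force: 60.1
clock: 16.45
tool_pos: [0.4889, -0.2451, 0.126]
eef_rot: [[0.922, 0.388, -0.002], [0.388, -0.922, 0.001], [-0.001, -0.002, -1.0]]
contact_force: [-0.6, 0.0, -0.0]
finger_gap: 0.898
grip_force: 0.0
[ 0.48893625 -0.24519011  0.12602704]
[323.34531404 279.65297859]
```

View pics/z7.png

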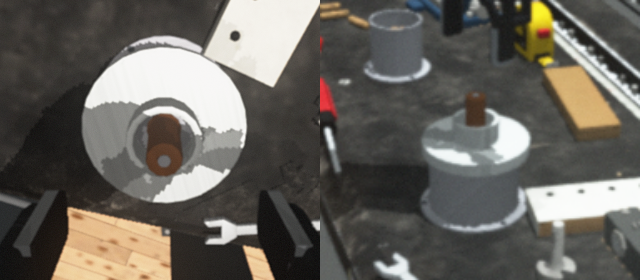

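Both lids sit level on the wide canister with the knob top at full-image px ≈ (325,280), close to the predicted (323,280), and the other things are unmoved. Work out the collar grasp shift.

```bash
python3 - <<'E'
from h import *
d=np.load('w7.npz');c,K,E=d['c'],d['K'],d['E'];s=env.read_state();R=np.array(s['eef_rot'])
k=knob(c,325,280,25);print(k);p=plane(K,E,*k[0],.122);print('knob',p,R.T@(p-s['tool_pos']))
g=cv2.cvtColor(c,cv2.COLOR_RGB2GRAY);m=(cv2.GaussianBlur(g,(3,3),0)>85).astype(np.uint8)
# lid outline: left/right edges of the flat top/skirt, rows through its middle
for v in(220,230,240,250,260,270):
    xs=np.nonzero(m[v,232:420])[0]+232
    a=np.gradient(g[v].astype(float));l=235+a[235:265].argmax();r=390+a[390:425].argmin()
    L,Q=[R.T@(plane(K,E,x,v,.074)-s['tool_pos']) for x in(l,r)];print(v,l,r,(L+Q)[1]/2,(Q-L)[1])
E
```

```text
((np.float64(324.0), np.float64(279.5)), np.int32(35), np.int32(32), np.int32(635))
knob [ 0.49051448 -0.24618263  0.122     ] [0.0009846  0.00145365 0.00412332]
220 245 402 0.0012855597995799738 0.09886112027671967
230 243 405 0.001611676019186322 0.10291668221725822
240 241 406 0.0013029950347887877 0.10576381464113457
250 241 406 0.0013126921543117447 0.10672174697845896
260 243 404 0.0013233543944463667 0.10508634898746824
270 246 401 0.001334590822965366 0.10210331758134235
```

The lid is within 0.5 mm of the grip line (the camera bias of 1 mm was seen when the knob was held). Lower straight round the collar.

```bash
python3 -m jog '[[0.9,[0,0,0.02],[0,0,0]],[0.9,[0,0,0.04],[0,0,0]],[0.9,[0,0,0.06],[0,0,0]],[0.9,[0,0,0.07],[0,0,0]],[0.9,[0,0,0.074],[0,0,0]],[0.9,[0,0,0.074],[0,0,0]],[0.9,[0,0,0.074],[0,0,0]]]' 30
python3 -m jog '[[0.7,[0,0,0],[0,0,0]],[0.62,[0,0,0],[0,0,0]],[0.58,[0,0,0],[0,0,0]],[0.54,[0,0,0],[0,0,0]],[0.5,[0,0,0],[0,0,0]],[0.4,[0,0,0],[0,0,0]],[0.3,[0,0,0],[0,0,0]],[0.3,[0,0,0],[0,0,0]]]' 30
```

```text
clock: 17.42
tool_pos: [0.4903, -0.2458, 0.0538]
eef_rot: [[0.922, 0.387, 0.001], [0.387, -0.922, -0.001], [0.001, 0.001, -1.0]]
contact_force: [0.6, -0.4, -0.8]
finger_gap: 0.899
grip_force: 0.0
clock: 18.42
tool_pos: [0.4898, -0.2456, 0.0535]
eef_rot: [[0.922, 0.388, 0.0], [0.388, -0.922, -0.0], [0.0, 0.001, -1.0]]
contact_force: [-0.4, 0.1, 5.4]
finger_gap: 0.519
grip_force: 30.2
```

Collar gripped (gap 0.52, 30 N). Lift slowly for a check, then fully.

```bash
python3 -m jog '[[0.3,[0,0,0],[0,0,0]],[0.3,[0,0,-0.001],[0,0,0]],[0.3,[0,0,-0.003],[0,0,0]],[0.3,[0,0,-0.005],[0,0,0]],[0.3,[0,0,-0.008],[0,0,0]],[0.3,[0,0,-0.008],[0,0,0]],[0.3,[0,0,-0.008],[0,0,0]]]' 45
python3 - <<'E'
from h import *
S,K2,E2=grab('side','s8.png');c,K,E=grab('wrist')
m=np.hstack([c[120:400,160:480],cv2.resize(S[180:348,200:392],(320,280))])
cv2.imwrite('pics/z8.png',cv2.cvtColor(m,cv2.COLOR_RGB2BGR))
E
```

```text
clock: 19.3
tool_pos: [0.4896, -0.2455, 0.0609]
eef_rot: [[0.922, 0.387, -0.0], [0.387, -0.922, -0.0], [-0.0, -0.0, -1.0]]
contact_force: [-0.4, 1.6, -1.6]
finger_gap: 0.51
grip_force: 45.9
```

View pics/z8.png

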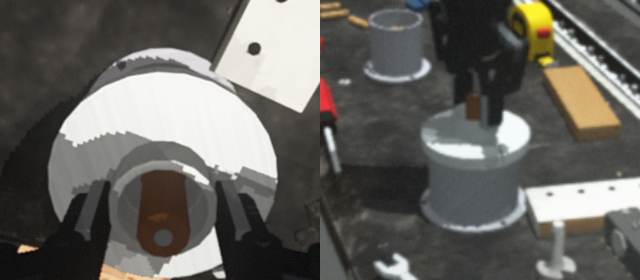

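The knob stays free inside the collar, and −1.6 N is the outer lid's weight alone. Lift the rest.

```bash
python3 -m jog '[[0.3,[0,0,-0.005],[0,0,0]],[0.3,[0,0,-0.013],[0,0,0]],[0.3,[0,0,-0.023],[0,0,0]],[0.3,[0,0,-0.033],[0,0,0]],[0.3,[0,0,-0.043],[0,0,0]],[0.3,[0,0,-0.053],[0,0,0]],[0.3,[0,0,-0.063],[0,0,0]],[0.3,[0,0,-0.073],[0,0,0]],[0.3,[0,0,-0.083],[0,0,0]],[0.3,[0,0,-0.09],[0,0,0]],[0.3,[0,0,-0.093],[0,0,0]],[0.3,[0,0,-0.093],[0,0,0]],[0.3,[0,0,-0.093],[0,0,0]],[0.3,[0,0,-0.093],[0,0,0]],[0.3,[0,0,-0.093],[0,0,0]],[0.3,[0,0,-0.093],[0,0,0]]]'
python3 - <<'E'
from h import *
S,K2,E2=grab('side','s9.png')
cv2.imwrite('pics/z9.png',cv2.cvtColor(cv2.resize(S[120:348,180:412],None,fx=2,fy=2),cv2.COLOR_RGB2BGR))
E
```

```text
clock: 21.4
tool_pos: [0.4896, -0.2455, 0.1539]
eef_rot: [[0.922, 0.387, -0.0], [0.387, -0.922, 0.0], [-0.0, -0.0, -1.0]]
contact_force: [-0.3, 0.2, -2.4]
finger_gap: 0.51
grip_force: 46.0
```

View pics/z9.png

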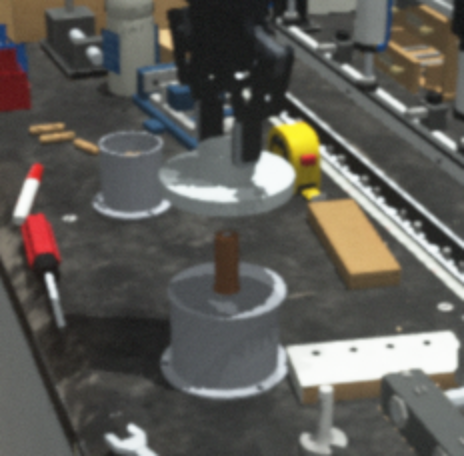

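The outer lid is held level about 10 cm up, and the inner lid sits level on the canister with its knob upright at crop px (227,260).

```bash
python3 -c "
from workcell import env
print(env.finish_job())"
```

```text
the job is handed in; nothing more can be done
None
```

The job is handed in with the inner lid seated level on the wide canister and the outer lid held level by its collar about 10 cm above it; the bystanders looked unmoved, and no verdict was returned.

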